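Register a bar blank and hold the rotary stop at its third click

ROBOT

A 6-joint arm with a two-finger parallel gripper is mounted at the origin on the work surface. World frame = base frame: x ahead of the robot, y to its left, z up, the work surface at z = 0. Lengths are in m, angles in rad, forces in N, time in s.
With the tool pointing down it reaches from about 0.35 to 0.775 m from the base axis. Payload 5.5 kg.
Tool frame: the origin (TCP) lies midway between the tips of the shut fingers; the grasp point (between the pads) lies 19 mm behind it; z points along the fingers, x is the direction in which the jaws open and shut, and the axes are right-handed (so a half turn about z gives the same grasp; the last joint's range is limited). The gripper opens to 85 mm and grips with 20 to 120 N. Pads are 22 mm wide; open, the fingers measure 114 mm over their backs; the gripper's body (76 mm by 85 mm) begins 54 mm behind the grasp point. The pads swing forward as they close: fully open they stand 13 mm farther back than shut.
Start: joints at [-1.261, 0.313, 0.046, 1.304, 0, 1.431], TCP at [0.25, -0.518, 0.21] pointing down, gripper open.
Joint ranges: [-2.76, 2.76], [-0.86, 1.69], [-1.03, 1.26], [-2.2, 2.34], [-1.47, 1.5], [-3.14, 3.14]. Speed limits (rad/s): [2.57, 2.57, 3.14, 3.14, 3.14, 3.14].

INTERFACE

Orientations are given as a unit quaternion [w, x, y, z].
In Python, from workcell import env gives the robot as it stands. The module is installed in compiled form; this text tells all that it offers.
- The arm moves only by the tool apply_moves, never from a script. Its argument "moves" is a list of rows, each a list of 3 entries, a list of its own where there are three numbers: the shift along the tool's x, y, z in cm, then the turn about the tool's z in degrees, then the opening, from 0 (shut) to 1 (fully open). In form: [[[x, y, z], yaw, gripper], ...]. A call has exactly 10 rows; each row is the pose to reach, as a shift and turn from the pose commanded when the call began, along the tool's axes at that moment; what a row does not reach only later rows make up. A row lasts 1/8 s, in which the tool goes at most 62.5 mm and 10.7 degrees, less where a joint would pass 70% of its speed; a pose out of reach is approached as far as the arm can. A call with a gripper value outside its range is refused whole. The fingers move at their own pace and stop on an object; "squeeze" is the grip in N (left out, the last holds). Time passes only in rows, so rows that repeat a pose let the fingers close, or fill a call up. It gives the time, the measured TCP pose, the force and the opening at its end, in the units of the state.
- env.get_state(): the state, without advancing time (a new reading comes with each control period).
- env.read_camera(name): name is "scene" or "top" or "wrist"; returns a dict with "pixels" (480x640x3 uint8, red, green, blue), "fov_y" (degrees; the focal length in pixels is half the picture's height over the tangent of half this angle, whatever the lens; pixels are square), "cx", "cy" (the principal point, pixels), "world_from_camera" (4x4, takes a point from camera to world coordinates); the wrist camera has in their place "hand_eye" (4x4, takes a point from camera to tool coordinates, whose origin is the TCP and whose axes are the tool frame's). Camera axes: x right, y down, z forward; pixel columns grow to the right and rows downward; lengths in m; the calibration is good to about 2 mm. The wrist camera is an equidistant fisheye: a pixel r from the principal point sees the ray r / f radians off the axis. A picture is of the moment at which its call begins: read the wrist's pose just before it. There is no depth.
- env.hand_in(): hands the job in, once; it reports no verdict.
The state is a dict: "clock": time; "joint_pos": joint angles; "qvel": joint speeds; "tau": joint torques, N m; "tcp_pos": TCP position; "orientation": TCP orientation; "wrist_force": force on the tool from outside, world axes, zero at the start; "ft_torque": the same for the moment, N m; "finger_gap": finger opening in m.
Only numpy, scipy, OpenCV 4.12 (cv2) and the standard library are available. Lean on these libraries where they do the work, as an engineer would, in place of code of your own. Each camera call takes 0.05 s, during which the arm holds its last target.

TASK

Push the steel bar blank on the grinding fixture flat against its two side dowels and its end dowel. Then, with the gripper on the black wing grip, turn the spring-return rotary stop clockwise (seen from above) by three clicks, to the third stop from rest, so that its arm closes off the free end of the blank; do not let it run on to the fourth. Finish still gripping the wing and holding it at that third stop, with the blank still against the dowels and the other things on the bench left alone.

Things in the scene. Friction and masses are not known exactly. Their poses are not given: they have to be found in the camera images.
- fixture: Fixed aluminium base plate of a grinding fixture, 12 mm thick, from -105 to +75 mm in its x and -160 to +140 mm in its y. Origin on the bench (underside), z up. Dowels 12 mm thick, 16 mm tall above the plate: two side dowels at x = +21, y = +50 and +90 mm, one end dowel at x = 0, y = +120 mm. Axis of the rotary stop: x = 0, y = -105 mm.
- seat (a point): Point on the plate's top face (12 mm above the bench), axes as the fixture's, where the blank's origin lies when the blank is registered: fixture x = 0, y = +74 mm.
- blank: Loose steel bar 30 (x) x 80 (y) x 20 (z) mm, about 0.36 kg, lying on the plate, top 32 mm above the bench. Origin: centre of its underside. It starts 12 to 35 mm towards the fixture's -x and 8 to 16 mm towards -y from its registered place, askew by up to 0.3 rad. Registered, its +x long face touches the side dowels and its +y end the end dowel, axes along the fixture's.
- wing: Black wing grip of the rotary stop: upright bar 50 (its x) x 16 (its y) x 28 (z) mm centred on the stop's axis; underside 45, top 73 mm above the bench. Origin: centre of its underside; x along the bar, in line with the arm, outwards. Pinch it from above across the 16 mm and turn it about its vertical axis; clear at its sides down to 35 mm above the bench.
- index (a joint): Angle of the rotary stop, rad: 0 at rest at its home end, growing clockwise seen from above, limit 1.75. A spring roller clicks into a notch every 22.5 degrees: stops at 0.393, 0.785, 1.178 (the third), 1.571. A return spring (0.14 to 0.18 N m) beats the detent (about 0.08 N m either way): up to 0.27 N m to leave a notch forwards; let go, it flies home.
- keeper_tip (a point): End of the stop's arm, a flat dark bar 12 mm wide reaching 135 mm from the axis, top 35 mm above the bench. At rest it points 157.5 degrees from the fixture's +x towards +y (mostly to -x); at the third stop to +y, its tip 4 mm from the registered blank's free end. Below it a notched wheel, radius 40 mm, top 28 mm. Marks on the plate show rest and the four stops.
- disc: Bystander: grey grinding disc 120 mm across, 18 mm thick, lying on the bench right of the fixture. Leave alone.
- jar: Bystander: closed grey jar 64 mm across, 75 mm tall, left of the fixture. Leave alone.
- brush: Bystander: wooden-handled brush lying on the bench at the far left. Leave alone.
There are look-alikes about, which are no part of the job. Several things have the shape of the blank; the one meant has the colours described above.

How it is judged:
On the way:
1. the blank lies against all three dowels while the rotary stop is still at rest (x of blank in the frame of seat between -0.0025 and 0.0025 m and y of blank in the frame of seat between -0.0025 and 0.0025 m and angle between the y axis of blank and the y axis of fixture, either way round below 0.04 rad and value of joint index below 0.2 rad), for 0.2 s.
At the end, for the whole second after the job is handed in: The program finishes while holding: the fingers grip the wing (more than 1 N), the rotary stop stays within 0.12 rad of its third stop (1.178 rad), and the blank lies on the plate within 2.5 mm and 0.04 rad of its registered place (value of joint index between 1.058 and 1.298 rad and contact force between the fingers and wing above 1 N and x of blank in the frame of seat between -0.0025 and 0.0025 m and y of blank in the frame of seat between -0.0025 and 0.0025 m and z of blank in the frame of seat below 0.003 m and angle between the y axis of blank and the y axis of fixture, either way round below 0.04 rad); the arm keeps its last pose, push and grip.
It fails at once if the rotary stop runs past its third stop towards the fourth (value of joint index above 1.45 rad).
It fails at once if a bystander is moved by more than 30 mm (distance of any of disc, jar, brush from where it was at the start of the episode above 0.03 m).
It also fails if it takes over 64 s, if anything falls off the work surface, if the arm or the gripper's body presses on something with over 40 N, if the wrist force passes 120 N, or if a joint passes its speed limit or range.

## Working session

There is one attempt and no reset: what is moved stays moved. The work goes in short steps, Python scripts to look and compute and a tool call to move; the robot and the scene stay as the last step left them, time stands still between calls to the robot, and variables do not carry over. Pictures are saved under pics/ and viewed, and the job is handed in when it is done.

Besides the shell and the picture viewer there is one more tool, called after ">>>" as name(argument=value, ...) on one line, values as JSON. apply_moves: Moves the arm, as the interface text tells. Its arguments: {"type":"object","properties":{"moves":{"type":"array","items":{"type":"array"}},"squeeze":{"type":"number"}},"required":["moves"]}

```bash
mkdir -p pics; ls
cat > h.py <<'E'
import numpy as np, cv2, pickle
from workcell import env
def cam(n):
    st=env.get_state(); c=env.read_camera(n); c['st']=st
    return c
def save(c,fn): cv2.imwrite('pics/'+fn,cv2.cvtColor(c['pixels'],cv2.COLOR_RGB2BGR))
def F(c): return c['pixels'].shape[0]/2/np.tan(np.radians(c['fov_y'])/2)
def plane(c,u,v,z):
    f=F(c);M=np.array(c['world_from_camera']);d=M[:3,:3]@np.array([(u-c['cx'])/f,(v-c['cy'])/f,1]);o=M[:3,3]
    return o+d*(z-o[2])/d[2]
def proj(c,p):
    M=np.linalg.inv(np.array(c['world_from_camera']));q=M[:3,:3]@np.array(p)+M[:3,3];f=F(c)
    return np.array([q[0]/q[2]*f+c['cx'],q[1]/q[2]*f+c['cy']])
E
python3 - <<'E'
from h import *
for n in ['scene','top','wrist']:
    c=cam(n); save(c,n+'0.png'); pickle.dump(c,open(n+'0.pkl','wb'))
    print(n,c['fov_y'],c['cx'],c['cy'],np.round(c.get('world_from_camera',c.get('hand_eye')),3).tolist())
s=env.get_state();print(s)
E
```

```text
pics
scene 55.062472341714845 324.9692327218399 241.5826162467434 [[-0.832, 0.311, -0.459, 1.015], [0.555, 0.459, -0.693, 0.746], [-0.005, -0.832, -0.555, 0.636], [0.0, 0.0, 0.0, 1.0]]
top 52.68759280601081 316.13892759426466 240.57548271996254 [[-0.0, -0.997, 0.075, 0.425], [-1.0, 0.001, 0.01, 0.003], [-0.01, -0.075, -0.997, 1.173], [0.0, 0.0, 0.0, 1.0]]
wrist 65.70646984690485 313.50642626246747 232.9995325598894 [[1.0, -0.001, -0.001, -0.0], [0.001, 0.965, 0.262, -0.066], [0.001, -0.262, 0.965, -0.163], [0.0, 0.0, 0.0, 1.0]]
{'clock': 0.15, 'joint_pos': array([-1.26062553e+00,  3.13835021e-01,  4.52584707e-02,  1.30360409e+00,
        1.48733076e-05,  1.43119451e+00]), 'qvel': array([-0.00025268, -0.00121471,  0.00239047, -0.00206702, -0.00066653,
        0.00046633]), 'tau': array([ 1.45345672e-03, -4.81063986e+01,  2.98815984e+01,  1.39054106e-02,
       -2.04275821e-04, -9.07061349e-06]), 'tcp_pos': array([ 0.24985779, -0.51742839,  0.20941726]), 'orientation': array([-4.51648667e-04,  8.46982903e-01, -5.31619680e-01, -5.24550363e-04]), 'wrist_force': array([ 0.513072  , -0.0078672 , -1.15967691]), 'ft_torque': array([ 0.00083992, -0.05091163, -0.02141255]), 'finger_gap': 0.0853155789569934}
```

View pics/top0.png

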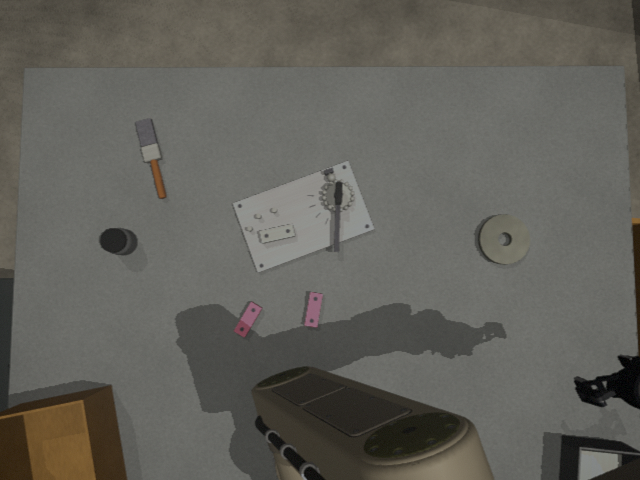

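View pics/scene0.png

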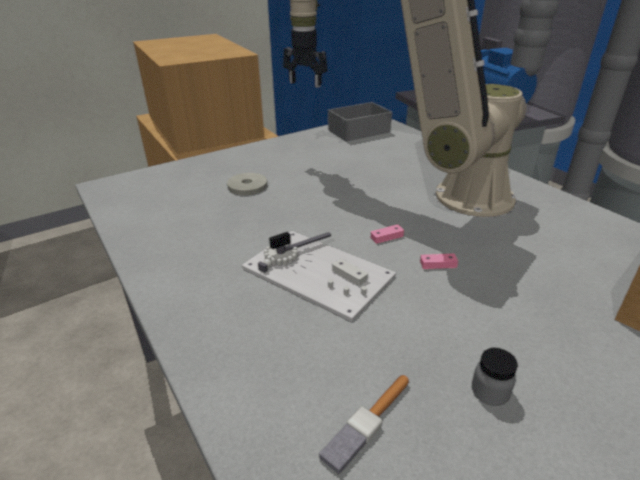

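The top view shows the fixture plate at about (303,216). Three things have the blank's shape: the steel bar on the plate (276,234), a pink bar at (249,319) and a pink bar at (314,310). The steel one is the blank. The wing is at (338,193) and the arm tip at (334,250). I'll check this in a close crop.

Run:
```python
from h import *
c=pickle.load(open('top0.pkl','rb'))
im=cv2.cvtColor(c['pixels'],cv2.COLOR_RGB2BGR)[150:280,225:385]
cv2.imwrite('pics/crop0.png',cv2.resize(im,None,fx=4.6,fy=4.6,interpolation=cv2.INTER_CUBIC))
c=pickle.load(open('scene0.pkl','rb'))
im=cv2.cvtColor(c['pixels'],cv2.COLOR_RGB2BGR)[220:320,235:400]
cv2.imwrite('pics/crop1.png',cv2.resize(im,None,fx=4.8,fy=4.8,interpolation=cv2.INTER_CUBIC))
```

```text
(no output)
```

View pics/crop0.png

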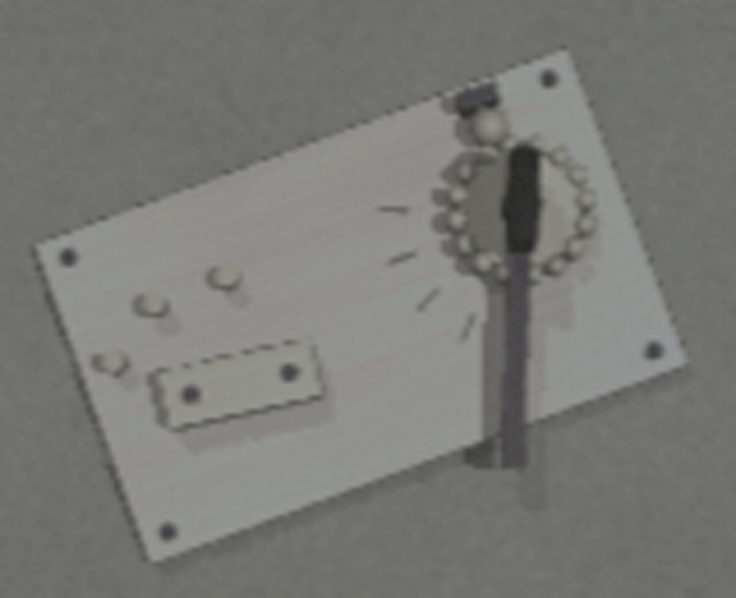

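View pics/crop1.png

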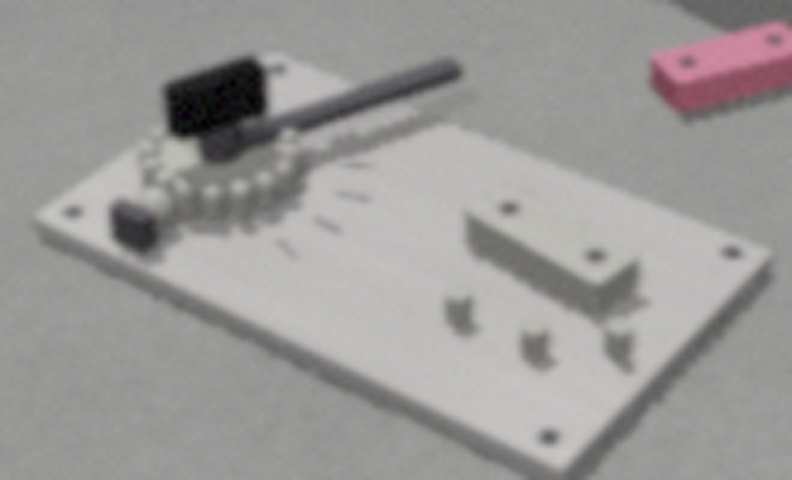

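The crop confirms the steel blank, with two hole marks, at crop (240,385). The side dowels are at (150,305) and (223,277), the end dowel at (108,362), and the black wing at (521,200) with its arm pointing down at rest.

```bash
cat >> h.py <<'E'
def fitfix(world,fx):
    # 2D rigid fit fixture->world
    fx=np.array(fx,float);w=np.array(world)[:,:2];a=fx-fx.mean(0);b=w-w.mean(0)
    th=np.arctan2((a[:,0]*b[:,1]-a[:,1]*b[:,0]).sum(),(a*b).sum())
    R=np.array([[np.cos(th),-np.sin(th)],[np.sin(th),np.cos(th)]]);t=w.mean(0)-R@fx.mean(0)
    return th,R,t,w-(fx@R.T+t)
E
python3 - <<'E'
from h import *
c=pickle.load(open('top0.pkl','rb'))
def cp(x,y): return (x+.5)/4.6-.5+225,(y+.5)/4.6-.5+150
W=[plane(c,*cp(*p),.012) for p in [(35,245),(568,48),(688,365),(150,562)]]
th,R,t,res=fitfix(W,[(.075,.14),(.075,-.16),(-.105,-.16),(-.105,.14)])
print(th,t,res*1000)
for n,p,z in [('d1',(150,300),.028),('d2',(223,272),.028),('de',(110,357),.028),('wingtop a',(524,148),.073),('wing b',(521,250),.073)]:
    w=plane(c,*cp(*p),z); print(n,w, R.T@(w[:2]-t)*1000)
for p in [(150,373),(312,342),(325,397),(172,430),(190,394),(290,372)]:
    w=plane(c,*cp(*p),.032); print('blank',w, R.T@(w[:2]-t)*1000)
print('axis',R@[0,-.105]+t,'seat',R@[0,.074]+t)
E
```

```text
0.35353129714799997 [0.58228163 0.06159507] [[-1.0188306  -0.54486728]
 [-0.45434762  0.11925066]
 [ 0.08783452  0.68200025]
 [ 1.3853437  -0.25638362]]
d1 [0.57186034 0.15539926 0.028     ] [22.69941657 91.61095052]
d2 [0.58639646 0.11766955 0.028     ] [23.27405815 51.18200203]
de [0.54224291 0.17583582 0.028     ] [  1.9890472  121.03756305]
wingtop a [ 0.64210659 -0.0367599   0.073     ] [  22.07339284 -112.98446916]
wing b [ 0.59078553 -0.03507294  0.073     ] [-25.48972521 -93.6338287 ]
blank [0.53352956 0.15453833 0.032     ] [-13.55889518 104.07387681]
blank [0.54944052 0.07119249 0.032     ] [-27.48733242  20.37388872]
blank [0.52102572 0.06441761 0.032     ] [-56.49040075  23.85557142]
blank [0.50411878 0.14297072 0.032     ] [-45.15564577 103.40403847]
blank [0.52265957 0.1338545  0.032     ] [-30.91765334  88.43254327]
blank [0.53394841 0.08246032 0.032     ] [-38.12028704  36.30844046]
axis [ 0.61863398 -0.03691131] seat [0.55666188 0.13101861]
```

View pics/wrist0.png

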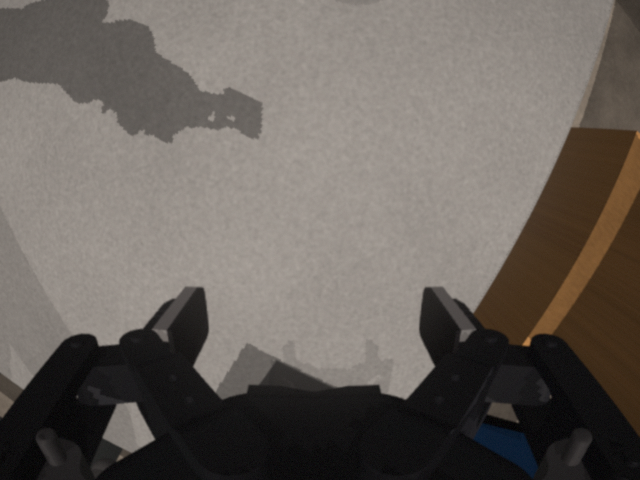

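>>> apply_moves(moves=[[[-3.2,-4.4,-0.2],-10,1],[[-6.4,-8.8,-0.4],-20,1],[[-9.6,-13.2,-0.6],-30,1],[[-12.8,-17.6,-0.8],-40,1],[[-16,-22,-1],-50,1],[[-19.2,-26.4,-1.2],-60,1],[[-22.4,-30.8,-1.4],-70,1],[[-25.6,-35.2,-1.6],-80,0.7],[[-28.8,-39.6,-1.8],-90,0.5],[[-32,-44,-2],-100,0.3]])

```text
clock: 1.4
tcp_pos: [0.5076, -0.0366, 0.23]
orientation: [0.0, 0.951, 0.31, -0.0]
wrist_force: [1.3, -1.1, 0.4]
finger_gap: 0.0327
```

```bash
cat >> h.py <<'E'
from scipy.spatial.transform import Rotation as Ro
def rot(st):
    q=st['orientation'];return Ro.from_quat([q[1],q[2],q[3],q[0]]).as_matrix()
def info():
    s=env.get_state();R=rot(s);print('t',round(s['clock'],2),'tcp',np.round(s['tcp_pos'],4),'az',round(np.degrees(np.arctan2(R[1,0],R[0,0])),2),'zt',np.round(R[:,2],3),'F',np.round(s['wrist_force'],1),'M',np.round(s['ft_torque'],2),'gap',round(s['finger_gap'],4),'q6',round(s['joint_pos'][5],2));return s
def delta(s,w):
    d=rot(s).T@(np.array(w)-s['tcp_pos']);return np.round(d*100,2)
def wray(c,u,v,z):
    f=F(c);x,y=u-c['cx'],v-c['cy'];r=np.hypot(x,y);a=r/f
    d=np.array([np.sin(a)*x/r,np.sin(a)*y/r,np.cos(a)])
    H=np.array(c['hand_eye']);R=rot(c['st']);d=R@(H[:3,:3]@d);o=R@H[:3,3]+c['st']['tcp_pos']
    return o+d*(z-o[2])/d[2]
E
python3 - <<'E'
from h import *
s=info();print(delta(s,[.554,.051,.23]))
E
```

```text
t 1.4 tcp [ 0.5076 -0.0366  0.23  ] az 36.1 zt [ 0. -0. -1.] F [ 1.3 -1.1  0.4] M [-0.02 -0.02  0.04] gap 0.0327 q6 0.71
[ 8.91 -4.35  0.  ]
```

>>> apply_moves(moves=[[[1.5,-0.7,0],-10,0.3],[[3,-1.4,0],-20,0.3],[[4.5,-2.1,0],-30,0.3],[[6,-2.8,0],-40,0.3],[[7.5,-3.5,0],-50,0.4],[[8.9,-4.35,0],-60,0.4],[[8.9,-4.35,0],-70,0.4],[[8.9,-4.35,0],-74.1,0.4],[[8.9,-4.35,0],-74.1,0.4],[[8.9,-4.35,0],-74.1,0.4]])

```text
clock: 2.65
tcp_pos: [0.5537, 0.0489, 0.2299]
orientation: [-0.0, 0.575, 0.818, -0.0]
wrist_force: [0.4, 1.2, 0.0]
finger_gap: 0.0345
```

Run:
```python
from h import *
s=info()
c=cam('wrist');save(c,'w1.png');pickle.dump(c,open('w1.pkl','wb'))
```

```text
t 2.65 tcp [0.5537 0.0489 0.2299] az 109.8 zt [-0. -0. -1.] F [0.4 1.2 0. ] M [ 0.04  0.01 -0.03] gap 0.0345 q6 -0.4
```

View pics/w1.png

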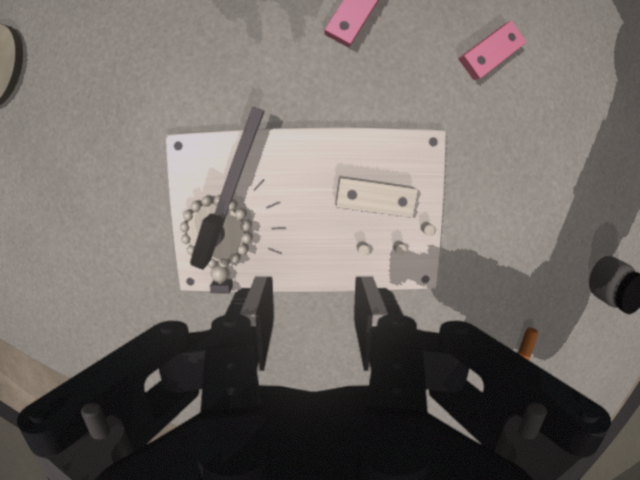

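The wrist view is square to the fixture. It shows the plate, the steel blank at (377,196), the side dowels at (364,248) and (401,246), the end dowel at (428,228), and the wing at (207,241). Next I'll detect the features precisely.

Run:
```python
from h import *
c=pickle.load(open('w1.pkl','rb'))
im=cv2.cvtColor(c['pixels'],cv2.COLOR_RGB2BGR)
cv2.imwrite('pics/c2.png',cv2.resize(im[165:275,320:450],None,fx=6,fy=5.4,interpolation=cv2.INTER_CUBIC)[:, :])
cv2.imwrite('pics/c3.png',cv2.resize(im[120:300,160:300],None,fx=3.3,fy=3.3,interpolation=cv2.INTER_CUBIC))
```

```text
(no output)
```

View pics/c2.png

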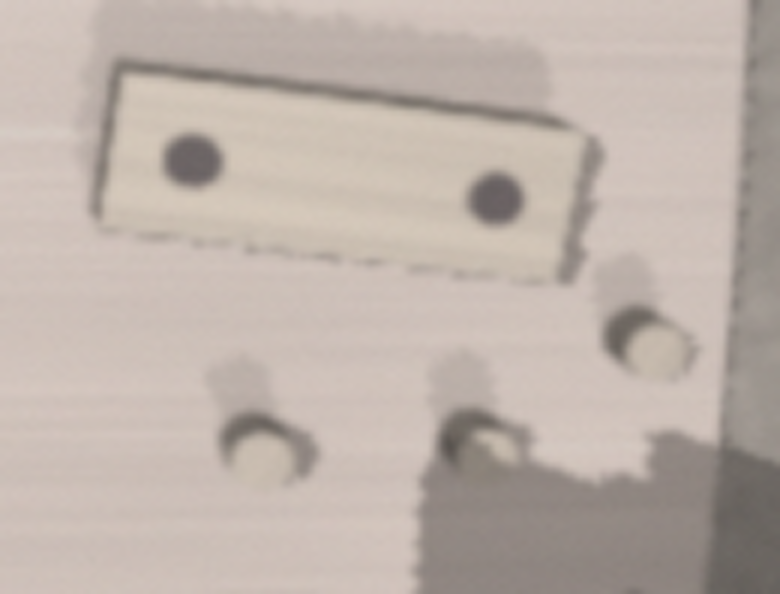

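View pics/c3.png

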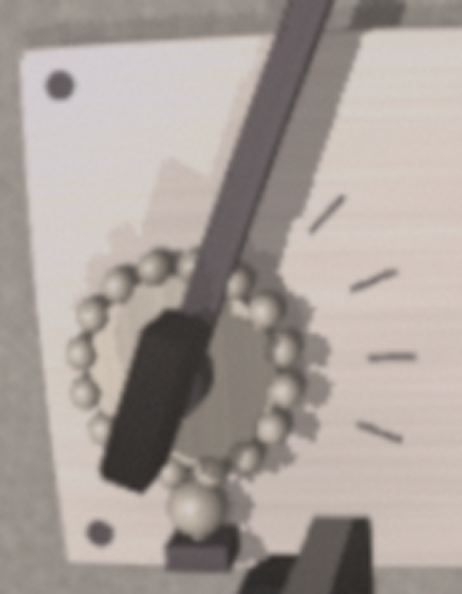

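Run:
```python
from h import *
c=pickle.load(open('w1.pkl','rb'))
a=lambda x,y:((x+.5)/6-.5+320,(y+.5)/5.4-.5+165)
b=lambda x,y:((x+.5)/3.3-.5+160,(y+.5)/3.3-.5+120)
P=[wray(c,*a(263,460),.028),wray(c,*a(490,452),.028),wray(c,*a(657,350),.028)]
C=[wray(c,*b(22,50),.012),wray(c,*b(68,562),.012),wray(c,*a(750,-220),.012),wray(c,*a(711,660),.012)]
C[2]=wray(c,445.5,129.5,.012);C[3]=wray(c,437.5,290.5,.012)
th,R,t,res=fitfix(P+C,[(.021,.05),(.021,.09),(0,.12),(-.105,-.16),(.075,-.16),(-.105,.14),(.075,.14)])
print(th,np.degrees(th),t);print(np.round(res@R*1000,1))
fx=lambda w:np.round(R.T@(w[:2]-t)*1000,1)
for p in [(118,66),(590,135),(570,280),(95,222),(192,160),(496,199)]:
    w=wray(c,*a(*p),.032);print('blank',fx(w))
print([ (np.round(wray(c,*b(*p),.073)[:2],4),fx(wray(c,*b(*p),.073))) for p in [(168,312),(212,325),(100,470),(145,492)]])
print('axis',R@[0,-.105]+t,'seat',R@[0,.074]+t)
# top-camera with dowels
```

```text
0.35501963932629443 20.341126977653374 [0.58117667 0.0619426 ]
[[-0.3 -0.7]
 [-1.2 -0.4]
 [-0.4 -1. ]
 [ 1.   1.6]
 [-1.2  0.9]
 [-0.3 -1.7]
 [ 2.4  1.3]]
blank [-55.5  23.4]
blank [-43.1 103.3]
blank [-15.3 101.1]
blank [-26.7  19.7]
blank [-38.2  35.7]
blank [-30.8  87.3]
[(array([ 0.5874, -0.0372]), array([-28.6, -95.2])), (array([ 0.5867, -0.0243]), array([-24.8, -82.8])), (array([ 0.6391, -0.0445]), array([  17.3, -119.9])), (array([ 0.6407, -0.0299]), array([  23.9, -106.8]))]
axis [ 0.61767559 -0.03650957] seat [0.55545362 0.13132793]
```

```bash
cat >> h.py <<'E'
TH=.3545;TR=np.array([[np.cos(TH),-np.sin(TH)],[np.sin(TH),np.cos(TH)]]);TT=np.array([.5815,.0619])
def W(x,y,z): return np.r_[TR@np.array([x,y])/1000+TT,z]
def fixc(s): return np.round(TR.T@(s['tcp_pos'][:2]-TT)*1000,1)
E
python3 - <<'E'
from h import *
s=info();print(fixc(s),delta(s,W(-82,64,.07)),delta(s,W(-82,64,.017)))
E
```

```text
t 2.7 tcp [0.5538 0.0489 0.23  ] az 109.81 zt [-0. -0. -1.] F [1.6 0.1 0.6] M [ 0.01 -0.03  0.01] gap 0.0342 q6 -0.4
[-30.5  -2.6] [ 6.61 -5.21 16.  ] [ 6.61 -5.2  21.3 ]
```

>>> apply_moves(moves=[[[1.6,-1.3,2],-0.5,0.53],[[3.3,-2.6,5],-0.5,0.53],[[5,-3.9,9],-0.5,0.53],[[6.6,-5.2,13],-0.5,0.53],[[6.6,-5.2,16],-0.5,0.53],[[6.6,-5.2,18],-0.5,0.53],[[6.6,-5.2,18],-0.5,0.53],[[6.6,-5.2,18],-0.5,0.53],[[6.6,-5.2,18],-0.5,0.53],[[6.6,-5.2,18],-0.5,0.53]])

```text
clock: 3.95
tcp_pos: [0.4833, 0.0933, 0.0509]
orientation: [0.001, 0.571, 0.821, 0.0]
wrist_force: [0.0, 0.2, -0.4]
finger_gap: 0.0453
```

Run:
```python
from h import *
s=info();print(fixc(s),delta(s,W(-82,64,.017)))
c=cam('wrist');save(c,'w2.png');c=cam('scene');save(c,'s2.png')
cv2.imwrite('pics/s2c.png',cv2.resize(cv2.cvtColor(c['pixels'],cv2.COLOR_RGB2BGR)[170:330,235:435],None,fx=3.5,fy=3.5))
```

```text
t 3.95 tcp [0.4833 0.0933 0.0509] az 110.36 zt [ 0.002 -0.    -1.   ] F [ 0.   0.2 -0.4] M [ 0.   -0.03  0.02] gap 0.0453 q6 -0.33
[-81.2  63.6] [ 0.05 -0.09  3.39]
```

View pics/w2.png

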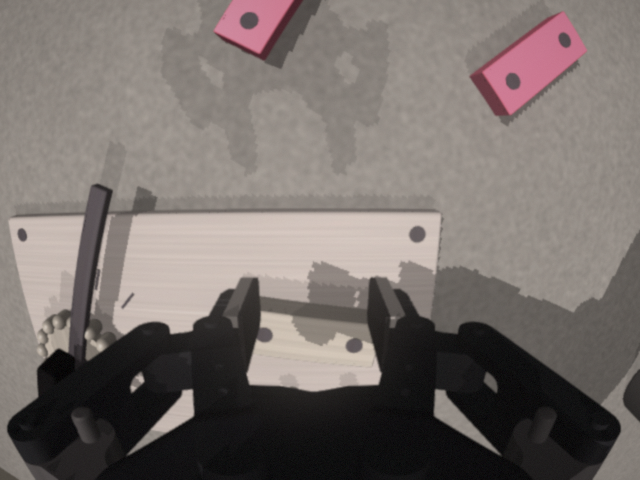

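View pics/s2c.png

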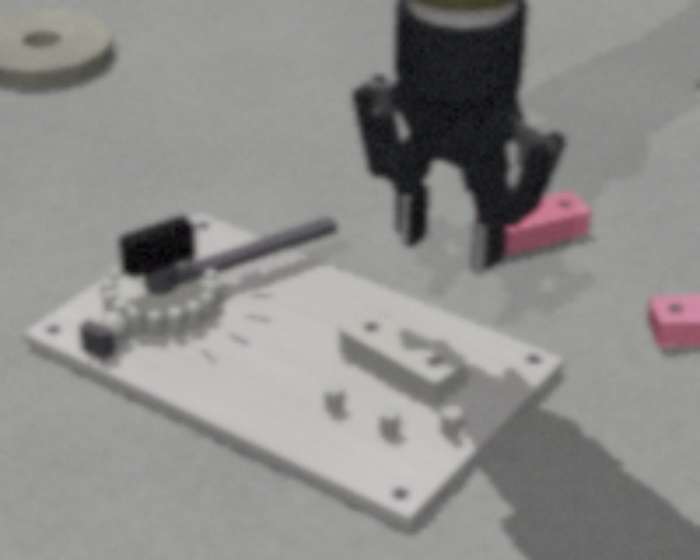

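>>> apply_moves(moves=[[[0,-0.1,1.2],0,0.53],[[0,-0.1,2.4],0,0.53],[[0,-0.1,3.3],0,0.53],[[0,0,3.3],0,0.53],[[0,0.7,3.3],0,0.53],[[0,1.4,3.3],0,0.53],[[0,2,3.3],0,0.53],[[0,2.6,3.3],0,0.53],[[0,3.2,3.3],0,0.53],[[0,3.8,3.3],0,0.53]])

```text
clock: 5.3
tcp_pos: [0.5185, 0.1067, 0.0171]
orientation: [0.0, 0.571, 0.821, -0.0]
wrist_force: [0.3, -0.0, -0.0]
finger_gap: 0.0454
```

Run:
```python
from h import *
s=info();print(fixc(s))
```

```text
t 5.3 tcp [0.5185 0.1067 0.0171] az 110.37 zt [ 0. -0. -1.] F [ 0.3 -0.  -0. ] M [ 0.03 -0.01  0.01] gap 0.0454 q6 -0.3
[-43.5  63.9]
```

>>> apply_moves(moves=[[[0,0.3,0],0,0.53],[[0,0.6,0],0,0.53],[[0,0.9,0],0,0.53],[[0,1.1,0],0,0.53],[[0,1.2,0],0,0.53],[[0,1.3,0],0,0.53],[[0,1.4,0],0,0.53],[[0,1.5,0],0,0.53],[[0,1.6,0],0,0.53],[[0,1.6,0],0,0.53]])

```text
clock: 6.55
tcp_pos: [0.5333, 0.1121, 0.0171]
orientation: [0.0, 0.571, 0.821, -0.0]
wrist_force: [-0.3, -0.5, -0.6]
finger_gap: 0.0453
```

Run:
```python
from h import *
s=info();print(fixc(s))
c=cam('wrist');save(c,'w3.png')
```

```text
t 6.55 tcp [0.5333 0.1121 0.0171] az 110.37 zt [ 0. -0. -1.] F [-0.3 -0.5 -0.6] M [-0.01 -0.01  0.01] gap 0.0453 q6 -0.3
[-27.8  63.9]
```

View pics/w3.png

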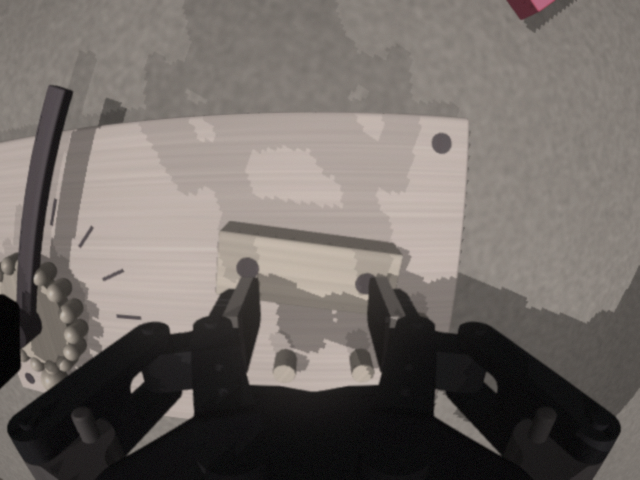

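The fingers passed over the blank without touching it: there was no force and the blank hasn't moved. So with the jaws part open, the tips sit well behind the TCP. I'll lift, go back, shut the fingers so the tips are at the TCP, and push with them shut.

>>> apply_moves(moves=[[[0,0,-2],0,0.53],[[0,0,-3.5],0,0.2],[[0,-2,-3.5],0,0],[[0.2,-4,-3.5],0,0],[[0.4,-5.8,-3.5],0,0],[[0.4,-5.8,-3.5],0,0],[[0.4,-5.8,-3.5],0,0],[[0.4,-5.8,-2.5],0,0],[[0.4,-5.8,-2],0,0],[[0.4,-5.8,-2],0,0]])

```text
clock: 7.85
tcp_pos: [0.4769, 0.0957, 0.0361]
orientation: [-0.001, 0.571, 0.821, -0.001]
wrist_force: [-0.7, -0.3, -0.6]
finger_gap: 0.0
```

Run:
```python
from h import *
s=info();print(fixc(s))
c=cam('wrist');save(c,'w4.png')
c=cam('scene')
cv2.imwrite('pics/s4c.png',cv2.resize(cv2.cvtColor(c['pixels'],cv2.COLOR_RGB2BGR)[170:330,235:435],None,fx=3.5,fy=3.5))
```

```text
t 7.85 tcp [0.4769 0.0957 0.0361] az 110.38 zt [-0.002 -0.    -1.   ] F [-0.7 -0.3 -0.6] M [0.08 0.04 0.03] gap 0.0 q6 -0.32
[-86.4  68. ]
```

View pics/w4.png

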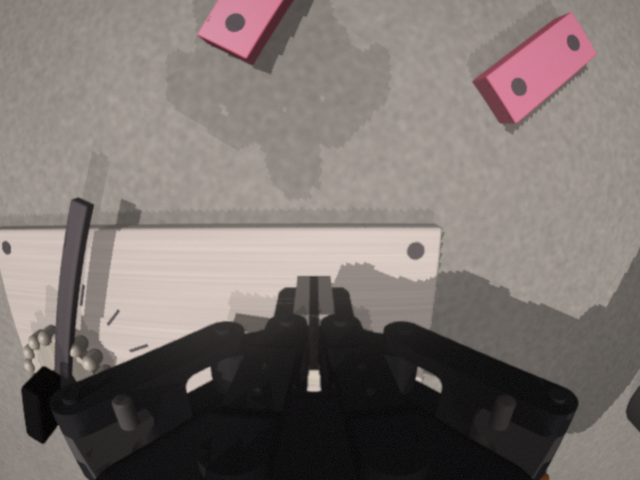

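View pics/s4c.png

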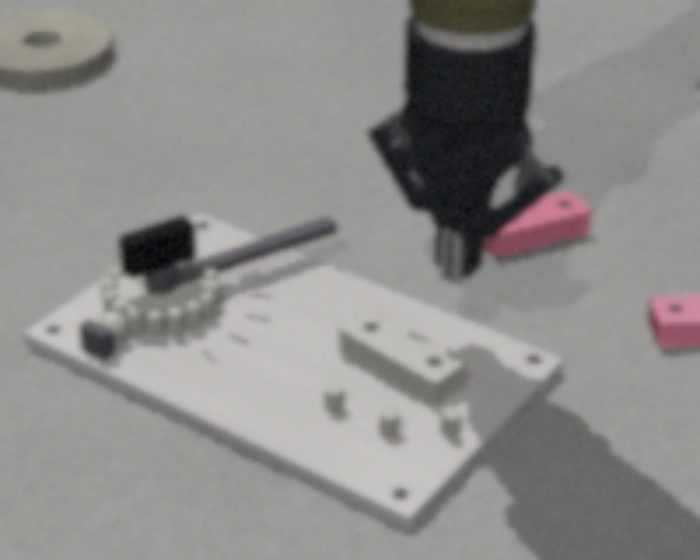

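Run:
```python
from h import *
s=info();c=cam('scene')
R=rot(s)
for k in [0,-.01,-.02]:
  print(k,(proj(c,s['tcp_pos']+R@np.array([0,0,k]))-[235,170])*3.5)
```

```text
t 7.95 tcp [0.4773 0.0957 0.0368] az 110.37 zt [-0.001 -0.    -1.   ] F [ 0.   0.2 -0.6] M [ 0.   -0.04 -0.03] gap -0.0001 q6 -0.32
0 [454.5638671  301.69968358]
-0.01 [455.23750916 288.90150804]
-0.02 [455.91848993 275.96390802]
```

In both the scene view (tip at crop (457,277), TCP projects to row 302) and the wrist view, the shut tips look about 18 mm behind the reported TCP. I'll lower step by step, checking images and force.

>>> apply_moves(moves=[[[0,0,0.5],0,0],[[0,0,1],0,0],[[0,0,1.5],0,0],[[0,0,2],0,0],[[0,0,2],0,0],[[0,0,2],0,0],[[0,0,2],0,0],[[0,0,2],0,0],[[0,0,2],0,0],[[0,0,2],0,0]])

```text
clock: 9.25
tcp_pos: [0.4775, 0.0957, 0.0171]
orientation: [0.0, 0.571, 0.821, -0.0]
wrist_force: [-0.8, -0.1, 0.7]
finger_gap: 0.0003
```

Run:
```python
from h import *
s=info();print(fixc(s));R=rot(s)
c=cam('scene')
for k in [0,-.01,-.02]:
  print(k,(proj(c,s['tcp_pos']+R@np.array([0,0,k]))-[325,200])*6)
cv2.imwrite('pics/s5c.png',cv2.resize(cv2.cvtColor(c['pixels'],cv2.COLOR_RGB2BGR)[200:295,325:425],None,fx=6,fy=6,interpolation=cv2.INTER_CUBIC))
```

```text
t 9.25 tcp [0.4775 0.0957 0.0171] az 110.37 zt [ 0. -0. -1.] F [-0.8 -0.1  0.7] M [-0.04 -0.02 -0.03] gap 0.0003 q6 -0.32
[-85.8  67.8]
0 [236.64362771 379.75458601]
-0.01 [237.78780393 358.26654994]
-0.02 [238.94430574 336.54703481]
```

View pics/s5c.png

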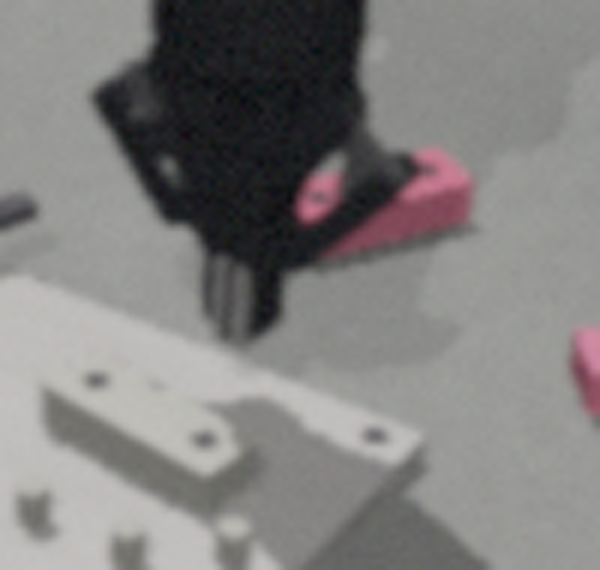

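>>> apply_moves(moves=[[[0,0,0.5],0,0],[[0,0,1],0,0],[[0,0,1.5],0,0],[[0,0.6,1.5],0,0],[[0,1.2,1.5],0,0],[[0,1.8,1.5],0,0],[[0,2.3,1.5],0,0],[[0,2.8,1.5],0,0],[[0,3.3,1.5],0,0],[[0,3.8,1.5],0,0]])

```text
clock: 10.55
tcp_pos: [0.5128, 0.1089, 0.002]
orientation: [-0.0, 0.571, 0.821, -0.0]
wrist_force: [-2.7, -0.5, 1.6]
finger_gap: 0.0001
```

Run:
```python
from h import *
s=info();print(fixc(s))
c=cam('wrist');save(c,'w5.png')
```

```text
t 10.55 tcp [0.5128 0.1089 0.002 ] az 110.37 zt [-0.001 -0.    -1.   ] F [-2.7 -0.5  1.6] M [-0.12  0.42  0.02] gap 0.0001 q6 -0.3
[-48.1  68. ]
```

View pics/w5.png

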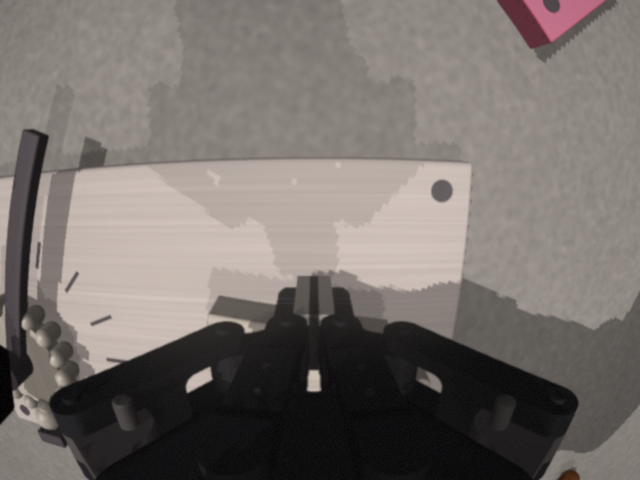

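>>> apply_moves(moves=[[[0,0.3,0],0,0],[[0,0.6,0],0,0],[[0,0.9,0],0,0],[[0,1.1,0],0,0],[[0,1.3,0],0,0],[[0,1.45,0],0,0],[[0,1.6,0],0,0],[[0,1.7,0],0,0],[[0,1.8,0],0,0],[[0,1.8,0],0,0]])

```text
clock: 11.85
tcp_pos: [0.5294, 0.1148, 0.002]
orientation: [-0.0, 0.571, 0.821, -0.001]
wrist_force: [-3.0, -1.8, 1.3]
finger_gap: 0.0
```

Run:
```python
from h import *
s=info();print(fixc(s))
c=cam('wrist');save(c,'w6.png')
c=cam('scene')
cv2.imwrite('pics/s6c.png',cv2.resize(cv2.cvtColor(c['pixels'],cv2.COLOR_RGB2BGR)[200:295,325:425],None,fx=6,fy=6,interpolation=cv2.INTER_CUBIC))
```

```text
t 11.85 tcp [0.5294 0.1148 0.002 ] az 110.36 zt [-0.001 -0.001 -1.   ] F [-3.  -1.8  1.3] M [-0.43  0.68 -0.08] gap 0.0 q6 -0.29
[-30.5  67.7]
```

View pics/s6c.png

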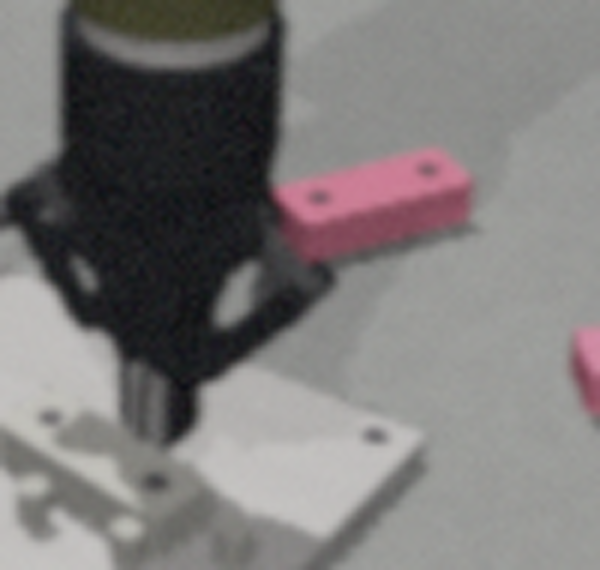

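>>> apply_moves(moves=[[[0,0.08,0],0,0],[[0,0.16,0],0,0],[[0,0.24,0],0,0],[[0,0.32,0],0,0],[[0,0.4,0],0,0],[[0,0.45,0],0,0],[[0,0.5,0],0,0],[[0,0.5,0],0,0],[[0,0.5,0],0,0],[[0,0.5,0],0,0]])

```text
clock: 13.2
tcp_pos: [0.5331, 0.116, 0.002]
orientation: [-0.001, 0.571, 0.821, -0.002]
wrist_force: [-7.3, -5.9, 4.7]
finger_gap: 0.0001
```

Run:
```python
from h import *
s=info();print(fixc(s))
```

```text
t 13.2 tcp [0.5331 0.116  0.002 ] az 110.34 zt [-0.003 -0.002 -1.   ] F [-7.3 -5.9  4.7] M [-1.26  1.33 -0.1 ] gap 0.0001 q6 -0.29
[-26.6  67.5]
```

>>> apply_moves(moves=[[[0,0.05,0],0,0],[[0,0.1,0],0,0],[[0,0.15,0],0,0],[[0,0.15,0],0,0],[[0,0.15,0],0,0],[[0,0.15,0],0,0],[[0,0.15,0],0,0],[[0,0.15,0],0,0],[[0,0.15,0],0,0],[[0,0.15,0],0,0]])

```text
clock: 14.45
tcp_pos: [0.5332, 0.116, 0.0019]
orientation: [-0.001, 0.571, 0.821, -0.003]
wrist_force: [-10.0, -7.6, 7.5]
finger_gap: 0.0002
```

Run:
```python
from h import *
s=info();print(fixc(s))
c=cam('scene')
cv2.imwrite('pics/s7c.png',cv2.resize(cv2.cvtColor(c['pixels'],cv2.COLOR_RGB2BGR)[230:310,300:400],None,fx=7,fy=7,interpolation=cv2.INTER_CUBIC))
```

```text
t 14.45 tcp [0.5332 0.116  0.0019] az 110.33 zt [-0.005 -0.003 -1.   ] F [-10.   -7.6   7.5] M [-1.59  1.9  -0.13] gap 0.0002 q6 -0.29
[-26.5  67.5]
```

View pics/s7c.png

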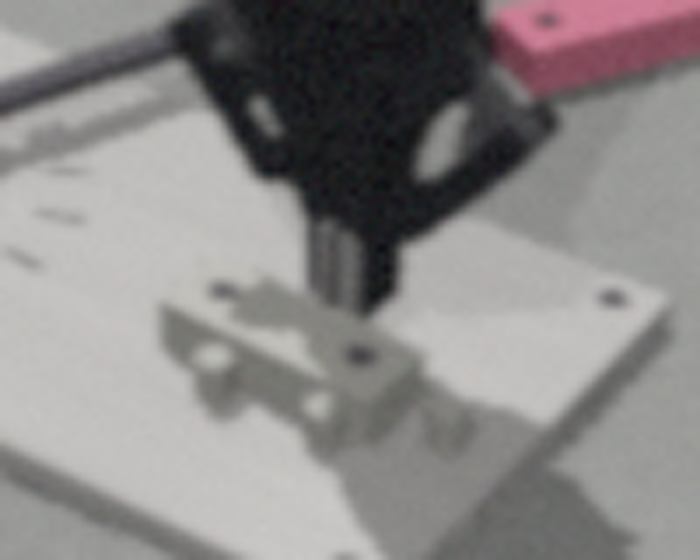

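>>> apply_moves(moves=[[[0,-0.6,0],0,0],[[0,-1,-1.5],0,0],[[0,-1,-4.5],0,0],[[-2.5,0,-5],0,0],[[-5,1.2,-5],0,0],[[-7,2.5,-5],0,0],[[-7,2.5,-4],0,0],[[-7,2.5,-2],0,0],[[-7,2.5,0],0,0],[[-7,2.5,0],0,0]])

```text
clock: 15.75
tcp_pos: [0.5816, 0.0614, 0.0006]
orientation: [-0.002, 0.571, 0.821, -0.001]
wrist_force: [0.1, 0.2, 0.2]
finger_gap: 0.0001
```

Run:
```python
from h import *
s=info();print(fixc(s))
c=cam('wrist');save(c,'w8.png')
```

```text
t 15.75 tcp [0.5816 0.0614 0.0006] az 110.42 zt [-0.004  0.001 -1.   ] F [0.1 0.2 0.2] M [ 0.02  0.03 -0.01] gap 0.0001 q6 -0.39
[-0.1 -0.5]
```

View pics/w8.png

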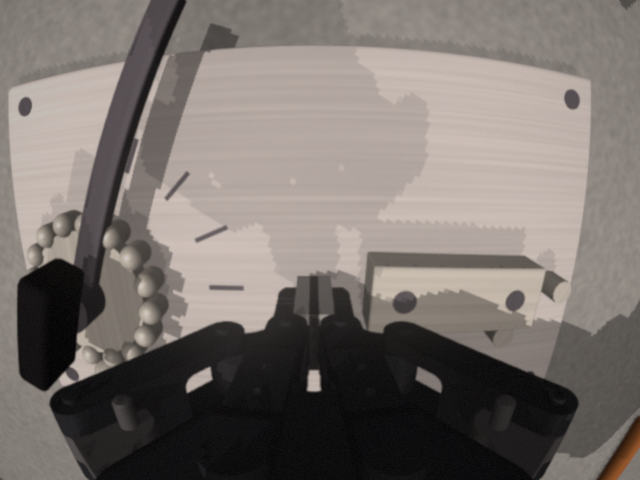

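The blank is now square against the side dowels. A gap remains between its right end (545,280) and the end dowel (560,287), so I'll push towards +y next.

>>> apply_moves(moves=[[[0.5,0,0],0,0],[[1,0,0],0,0],[[1.4,0,0],0,0],[[1.7,0,0],0,0],[[1.9,0,0],0,0],[[2,0,0],0,0],[[2.1,0,0],0,0],[[2.2,0,0],0,0],[[2.3,0,0],0,0],[[2.4,0,0],0,0]])

```text
clock: 17.05
tcp_pos: [0.5763, 0.0825, 0.0026]
orientation: [0.001, 0.571, 0.821, 0.0]
wrist_force: [2.3, -6.3, 6.1]
finger_gap: 0.0001
```

Run:
```python
from h import *
s=info();print(fixc(s))
c=cam('wrist');save(c,'w9.png')
```

```text
t 17.05 tcp [0.5763 0.0825 0.0026] az 110.34 zt [ 0.002 -0.001 -1.   ] F [ 2.3 -6.3  6.1] M [-1.15 -0.48 -0.05] gap 0.0001 q6 -0.35
[ 2.3 21.1]
```

View pics/w9.png

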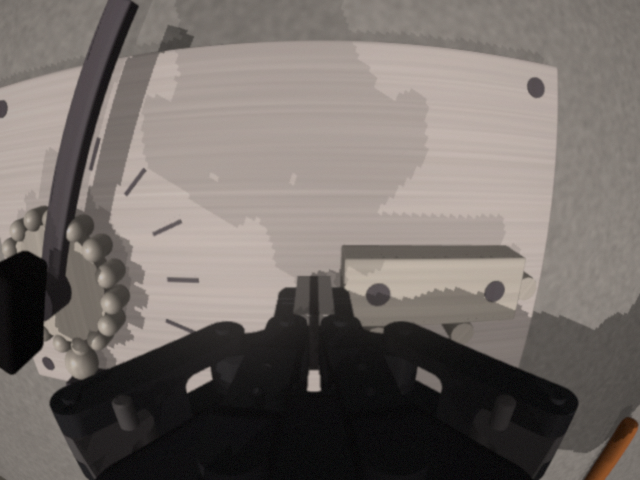

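>>> apply_moves(moves=[[[0.05,0,0],0,0],[[0.1,0,0],0,0],[[0.15,0,0],0,0],[[0.2,0,0],0,0],[[0.2,0,0],0,0],[[0.2,0,0],0,0],[[0.2,0,0],0,0],[[0.2,0,0],0,0],[[0.2,0,0],0,0],[[0.2,0,0],0,0]])

```text
clock: 18.35
tcp_pos: [0.5763, 0.0827, 0.0027]
orientation: [0.002, 0.572, 0.821, -0.001]
wrist_force: [4.0, -9.5, 3.8]
finger_gap: 0.0001
```

Run:
```python
from h import *
s=info();print(fixc(s))
```

```text
t 18.35 tcp [0.5763 0.0827 0.0027] az 110.27 zt [ 0.003 -0.004 -1.   ] F [ 4.  -9.5  3.8] M [-1.88 -0.64  0.03] gap 0.0001 q6 -0.35
[ 2.3 21.3]
```

The end is seated: a 2 mm further command moved it only 0.2 mm and the force rose to 10 N. Now I'll back off, lift and inspect.

>>> apply_moves(moves=[[[-0.8,0,0],0,0],[[-1.5,0,-1],0,0],[[-2,0,-4],0,0],[[-3,-2,-8],0,0],[[-3,-3,-12],0,0.2],[[-3,-3,-16],0,0.3],[[-3,-3,-18],0,0.4],[[-3,-3,-18],0,0.4],[[-3,-3,-18],0,0.4],[[-3,-3,-18],0,0.4]])

```text
clock: 19.6
tcp_pos: [0.556, 0.0465, 0.1805]
orientation: [-0.001, 0.571, 0.821, -0.001]
wrist_force: [0.8, 0.9, -0.4]
finger_gap: 0.0343
```

Run:
```python
from h import *
s=info();print(fixc(s))
c=cam('wrist');save(c,'w10.png');pickle.dump(c,open('w10.pkl','wb'))
im=cv2.cvtColor(c['pixels'],cv2.COLOR_RGB2BGR)
cv2.imwrite('pics/w10.png',im)
t=cam('top');pickle.dump(t,open('t10.pkl','wb'))
im=cv2.cvtColor(t['pixels'],cv2.COLOR_RGB2BGR)[150:280,225:385]
cv2.imwrite('pics/t10.png',cv2.resize(im,None,fx=4.6,fy=4.6,interpolation=cv2.INTER_CUBIC))
```

```text
t 19.6 tcp [0.556  0.0465 0.1805] az 110.38 zt [-0.003  0.    -1.   ] F [ 0.8  0.9 -0.4] M [0.04 0.   0.04] gap 0.0343 q6 -0.42
[-29.2  -5.6]
```

View pics/w10.png

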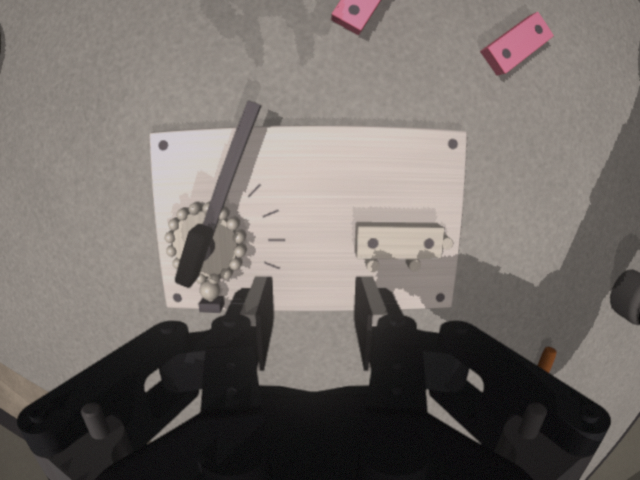

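View pics/t10.png

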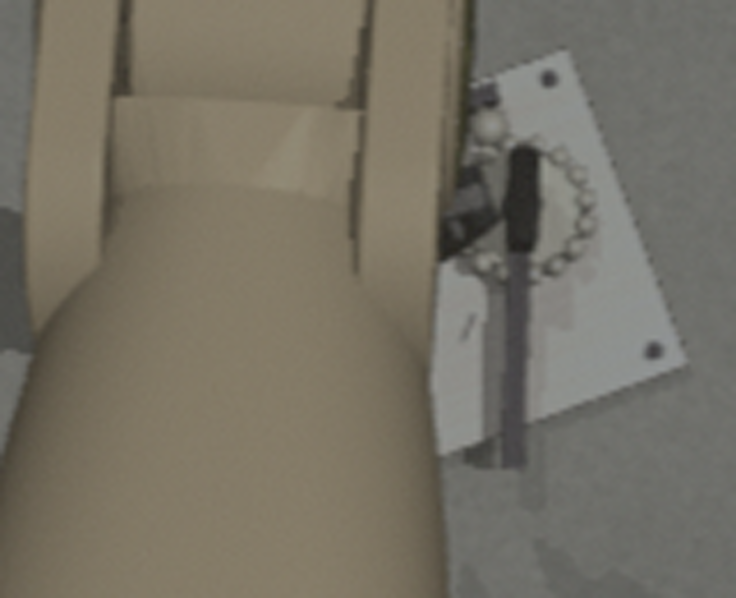

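Run:
```python
from h import *
c=pickle.load(open('w10.pkl','rb'))
g=cv2.cvtColor(c['pixels'],cv2.COLOR_RGB2GRAY)
def blob(u,v,r=9):
    p=g[v-r:v+r+1,u-r:u+r+1].astype(float);m=(p<np.median(p)-.45*(np.median(p)-p.min()))
    n,l,s,ce=cv2.connectedComponentsWithStats(m.astype(np.uint8));k=l[r,r]
    if k==0:k=1+np.argmax(s[1:,4])
    return u-r+ce[k][0],v-r+ce[k][1],s[k][4]
fx=lambda w:np.round(TR.T@(w[:2]-TT)*1000,1)
for n,u,v,z in [('c1',163,145,.012),('c2',453,144,.012),('c3',440,297,.012),('c4',177,297,.012),('h1',373,243,.032),('h2',429,243,.032)]:
    b=blob(u,v);print(n,np.round(b,1),fx(wray(c,b[0],b[1],z)))
im=cv2.cvtColor(c['pixels'],cv2.COLOR_RGB2BGR)
cv2.imwrite('pics/c10.png',cv2.resize(im[210:285,345:465],None,fx=6.5,fy=6.5,interpolation=cv2.INTER_CUBIC))
```

```text
c1 [162.8 144.7  79. ] [ -91.8 -145.6]
c2 [452.5 143.4  81. ] [-92.2 124.2]
c3 [439.9 297.   62. ] [ 61.7 124.5]
c4 [176.9 297.3  60. ] [  62.1 -145.3]
h1 [372.5 242.9  90. ] [-2.5 47.4]
h2 [428.5 243.1  85. ] [-2.  99.4]
```

View pics/c10.png

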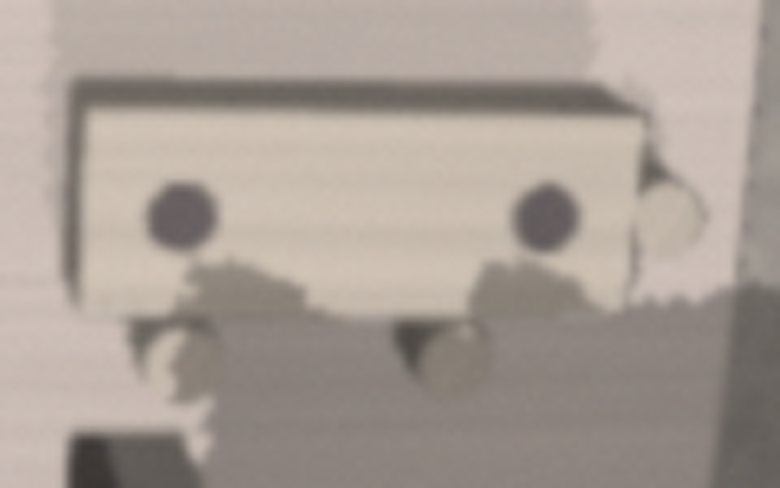

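The measured blank centre is x ≈ -2.3 mm and y ≈ 73.8 mm. The y is good, but the crop shows a small gap of about 2.5 mm at the side dowels. The end push must have dragged the blank off them, so I'll repeat the side push harder.

>>> apply_moves(moves=[[[2,-0.6,2],0,0],[[4,-1.2,5],0,0],[[6,-1.8,8],0,0],[[7.6,-1.8,11],0,0],[[7.6,-1.8,14],0,0],[[7.6,-1.8,16.5],0,0],[[7.6,-1.8,17.8],0,0],[[7.6,-1.2,17.8],0,0],[[7.6,-0.6,17.8],0,0],[[7.6,-0.2,17.8],0,0]])

```text
clock: 20.95
tcp_pos: [0.5305, 0.1171, 0.0052]
orientation: [0.001, 0.571, 0.821, 0.001]
wrist_force: [0.5, -0.5, 0.3]
finger_gap: 0.0002
```

Run:
```python
from h import *
s=info();print(fixc(s))
```

```text
t 20.95 tcp [0.5305 0.1171 0.0052] az 110.37 zt [ 0.002  0.    -1.   ] F [ 0.5 -0.5  0.3] M [0.01 0.05 0.04] gap 0.0002 q6 -0.29
[-28.7  69.5]
```

>>> apply_moves(moves=[[[0,0.1,0],0,0],[[0,0.2,0],0,0],[[0,0.3,0],0,0],[[0,0.4,0],0,0],[[0,0.5,0],0,0],[[0,0.6,0],0,0],[[0,0.7,0],0,0],[[0,0.8,0],0,0],[[0,0.8,0],0,0],[[0,0.8,0],0,0]])

```text
clock: 22.2
tcp_pos: [0.5332, 0.1186, 0.0037]
orientation: [-0.002, 0.571, 0.821, -0.002]
wrist_force: [-8.5, -5.6, 6.9]
finger_gap: 0.0004
```

Run:
```python
from h import *
s=info();print(fixc(s))
c=cam('wrist');save(c,'w11.png')
c=cam('scene')
cv2.imwrite('pics/s11c.png',cv2.resize(cv2.cvtColor(c['pixels'],cv2.COLOR_RGB2BGR)[245:310,310:390],None,fx=9,fy=9,interpolation=cv2.INTER_CUBIC))
```

```text
t 22.2 tcp [0.5332 0.1186 0.0037] az 110.34 zt [-0.005 -0.002 -1.   ] F [-8.5 -5.6  6.9] M [-1.02  1.7  -0.02] gap 0.0004 q6 -0.28
[-25.6  69.9]
```

View pics/s11c.png

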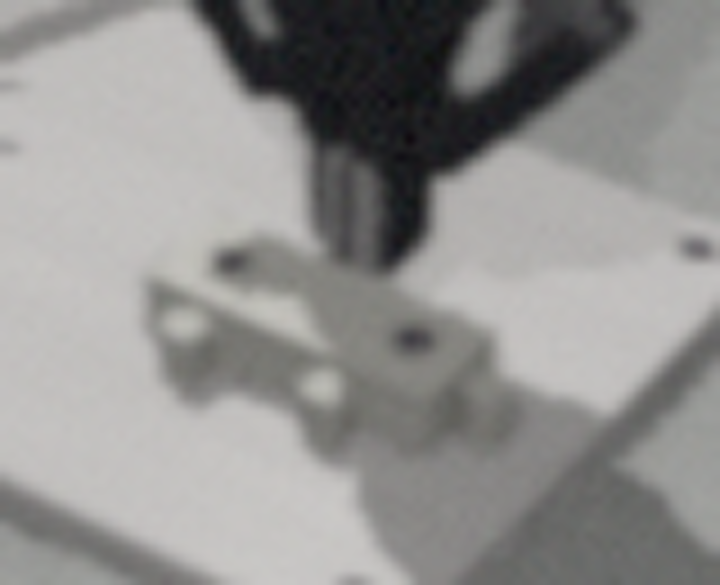

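View pics/w11.png

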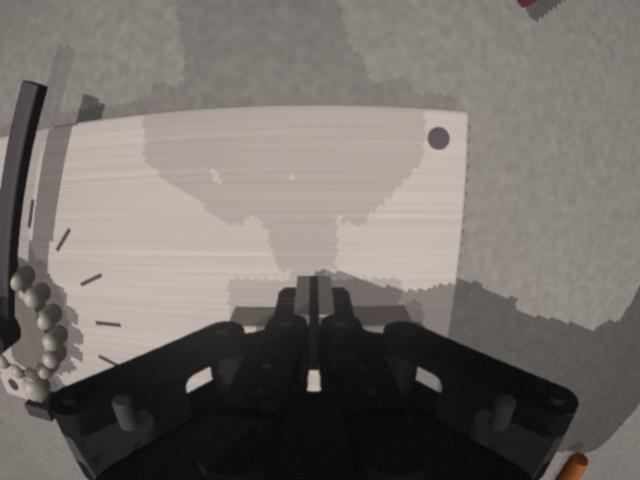

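>>> apply_moves(moves=[[[0,0.1,0],0,0],[[0,0.2,0],0,0],[[0,0.3,0],0,0],[[0,0.4,0],0,0],[[0,0.5,0],0,0],[[0,0.6,0],0,0],[[0,0.6,0],0,0],[[0,0.6,0],0,0],[[0,0.6,0],0,0],[[0,0.6,0],0,0]])

```text
clock: 23.55
tcp_pos: [0.533, 0.119, 0.0029]
orientation: [-0.005, 0.571, 0.821, -0.007]
wrist_force: [-20.9, -10.6, 17.2]
finger_gap: 0.0001
```

Run:
```python
from h import *
s=info();print(fixc(s))
```

```text
t 23.55 tcp [0.533  0.119  0.0029] az 110.31 zt [-0.015 -0.006 -1.   ] F [-20.9 -10.6  17.2] M [-2.1   4.09 -0.01] gap 0.0001 q6 -0.28
[-25.6  70.3]
```

>>> apply_moves(moves=[[[0,-0.6,0],0,0],[[0,-1.5,0],0,0],[[0,-2.5,0],0,0],[[0,-3,-3],0,0],[[-2,-2.5,-7],0,0],[[-4,-2,-11],0,0],[[-6,-1.5,-15],0,0.2],[[-7.5,-1,-17.7],0,0.4],[[-7.5,-1,-17.7],0,0.4],[[-7.5,-1,-17.7],0,0.4]])

```text
clock: 24.8
tcp_pos: [0.558, 0.0482, 0.1802]
orientation: [-0.0, 0.571, 0.821, -0.0]
wrist_force: [-0.4, -0.2, -0.1]
finger_gap: 0.0341
```

```bash
cat >> h.py <<'E'
def blob(g,u,v,r=9):
    p=g[v-r:v+r+1,u-r:u+r+1].astype(float);m=(p<np.median(p)-.45*(np.median(p)-p.min()))
    n,l,s,ce=cv2.connectedComponentsWithStats(m.astype(np.uint8));k=l[r,r]
    if k==0:k=1+np.argmax(s[1:,4])
    return u-r+ce[k][0],v-r+ce[k][1],s[k][4]
E
python3 - <<'E'
from h import *
s=info();print(fixc(s))
c=cam('wrist');save(c,'w12.png');pickle.dump(c,open('w12.pkl','wb'))
g=cv2.cvtColor(c['pixels'],cv2.COLOR_RGB2GRAY)
fx=lambda w:np.round(TR.T@(w[:2]-TT)*1000,1)
for n,u,v,z in [('c1',163,145,.012),('c2',453,144,.012),('c3',440,297,.012),('c4',177,297,.012),('h1',373,243,.032),('h2',429,243,.032)]:
    b=blob(g,u,v,12);print(n,np.round(b,1),fx(wray(c,b[0],b[1],z)))
im=cv2.cvtColor(c['pixels'],cv2.COLOR_RGB2BGR)
cv2.imwrite('pics/c12.png',cv2.resize(im[210:285,345:465],None,fx=6.5,fy=6.5,interpolation=cv2.INTER_CUBIC))
E
```

```text
t 24.8 tcp [0.558  0.0482 0.1802] az 110.38 zt [-0.001  0.    -1.   ] F [-0.4 -0.2 -0.1] M [ 0.06 -0.01 -0.05] gap 0.0341 q6 -0.41
[-26.8  -4.6]
c1 [161.7 142.   79. ] [ -91.7 -145.7]
c2 [451.9 140.5  79. ] [-92.2 124.3]
c3 [439.3 294.9  63. ] [ 61.8 124.3]
c4 [175.9 294.9  59. ] [  62.2 -145.2]
h1 [371.7 242.7  89. ] [-0.  47.5]
h2 [427.7 242.6  84. ] [ 0.1 99.3]
```

View pics/c12.png

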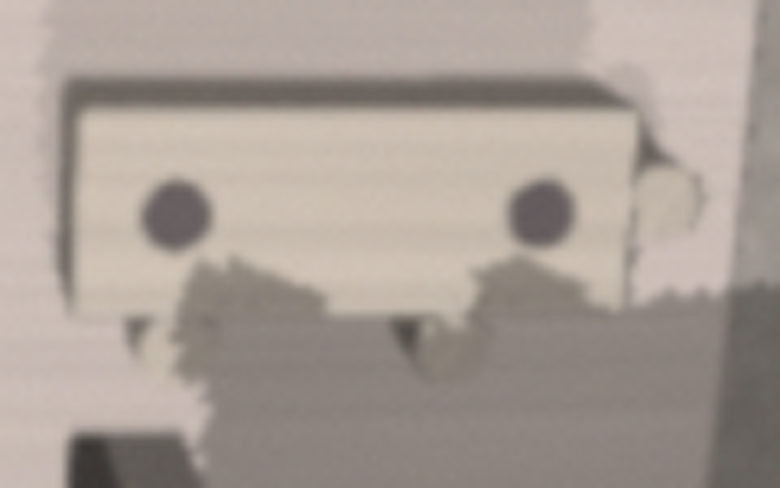

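View pics/w12.png

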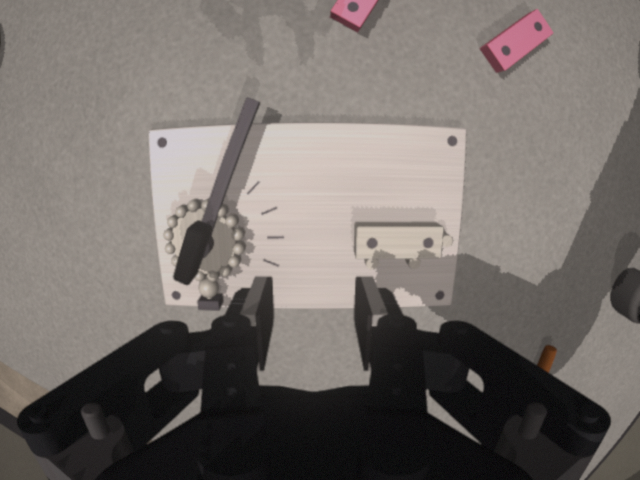

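The blank now measures x = 0.0 and y ≈ 74.0 (corrected by the plate screws), square within 0.002 rad, and touching all three dowels. Next is the wing: I'll turn the jaws to 87.8° and hover over the axis.

>>> apply_moves(moves=[[[-2,0.5,1],7,0.5],[[-4,1.1,2],15,0.53],[[-6,1.6,3],22.6,0.53],[[-8,2.2,4.5],22.6,0.53],[[-10.1,2.7,6],22.6,0.53],[[-10.1,2.7,8],22.6,0.53],[[-10.1,2.7,8],22.6,0.53],[[-10.1,2.7,8],22.6,0.53],[[-10.1,2.7,8],22.6,0.53],[[-10.1,2.7,8],22.6,0.53]])

```text
clock: 26.1
tcp_pos: [0.6196, -0.0372, 0.102]
orientation: [0.001, 0.721, 0.693, 0.0]
wrist_force: [0.6, 0.3, 0.7]
finger_gap: 0.0454
```

Run:
```python
from h import *
s=info();print(fixc(s), delta(s,W(0,-105.5,.025)))
c=cam('wrist');save(c,'w13.png');pickle.dump(c,open('w13.pkl','wb'))
```

```text
t 26.1 tcp [ 0.6196 -0.0372  0.102 ] az 87.8 zt [ 0.002 -0.    -1.   ] F [0.6 0.3 0.7] M [0.05 0.03 0.05] gap 0.0454 q6 -0.15
[   1.3 -106.2] [ 0.02 -0.16  7.7 ]
```

View pics/w13.png

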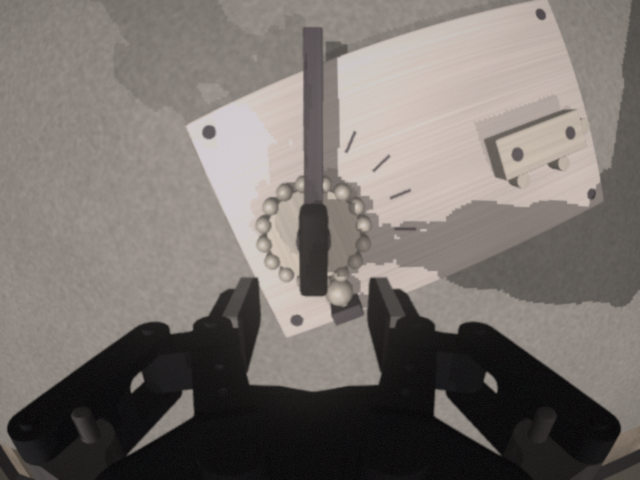

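The wing (columns 300-327) is centred between the jaws and lined up with them. I'll descend.

>>> apply_moves(moves=[[[0,-0.1,1],0,0.53],[[0,-0.15,2],0,0.53],[[0,-0.15,3],0,0.53],[[0,-0.15,4],0,0.53],[[0,-0.15,5],0,0.53],[[0,-0.15,6],0,0.53],[[0,-0.15,6.8],0,0.53],[[0,-0.15,7.4],0,0.53],[[0,-0.15,7.6],0,0.53],[[0,-0.15,7.6],0,0.53]])

```text
clock: 27.4
tcp_pos: [0.6176, -0.0373, 0.0251]
orientation: [0.0, 0.721, 0.693, 0.0]
wrist_force: [0.2, -0.5, 0.4]
finger_gap: 0.0454
```

Run:
```python
from h import *
s=info();print(fixc(s), delta(s,W(0,-105.5,.025)))
c=cam('wrist');save(c,'w14.png')
c=cam('scene')
cv2.imwrite('pics/s14c.png',cv2.resize(cv2.cvtColor(c['pixels'],cv2.COLOR_RGB2BGR)[185:285,230:350],None,fx=6,fy=6,interpolation=cv2.INTER_CUBIC))
```

```text
t 27.4 tcp [ 0.6176 -0.0373  0.0251] az 87.77 zt [ 0. -0. -1.] F [ 0.2 -0.5  0.4] M [-0.01 -0.01 -0.06] gap 0.0454 q6 -0.15
[  -0.5 -105.6] [0.03 0.05 0.01]
```

View pics/s14c.png

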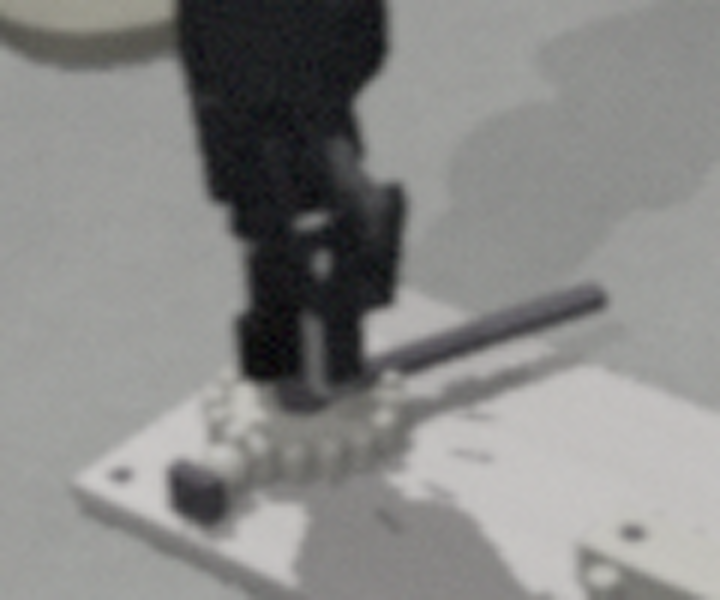

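View pics/w14.png

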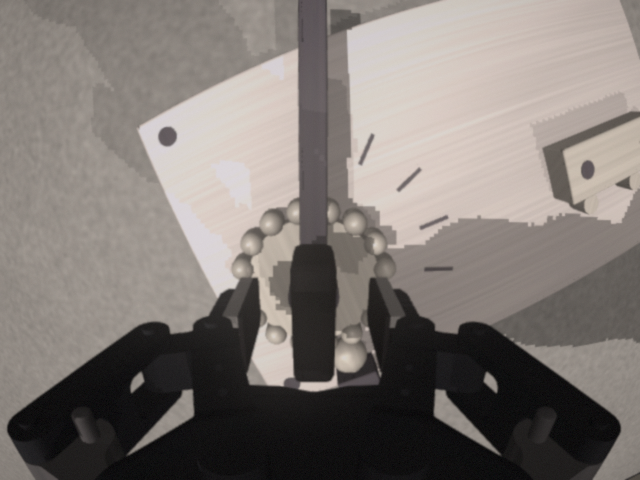

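The finger tips straddle the wing at its bottom edge, clear of the arm. I'll close with 80 N.

>>> apply_moves(moves=[[[0,0.05,0],0,0.3],[[0,0.05,0],0,0.1],[[0,0.05,0],0,0],[[0,0.05,0],0,0],[[0,0.05,0],0,0],[[0,0.05,0],0,0],[[0,0.05,0],0,0],[[0,0.05,0],0,0],[[0,0.05,0],0,0],[[0,0.05,0],0,0]], squeeze=80)

```text
clock: 28.75
tcp_pos: [0.6184, -0.0374, 0.0256]
orientation: [0.0, 0.721, 0.693, 0.0]
wrist_force: [-1.5, -1.3, 6.3]
finger_gap: 0.0144
```

Run:
```python
from h import *
s=info();print(fixc(s))
c=cam('wrist');save(c,'w15.png')
```

```text
t 28.75 tcp [ 0.6184 -0.0374  0.0256] az 87.77 zt [ 0.001 -0.    -1.   ] F [-1.5 -1.3  6.3] M [-0.08  0.25  0.18] gap 0.0144 q6 -0.15
[ 1.00e-01 -1.06e+02]
```

View pics/w15.png

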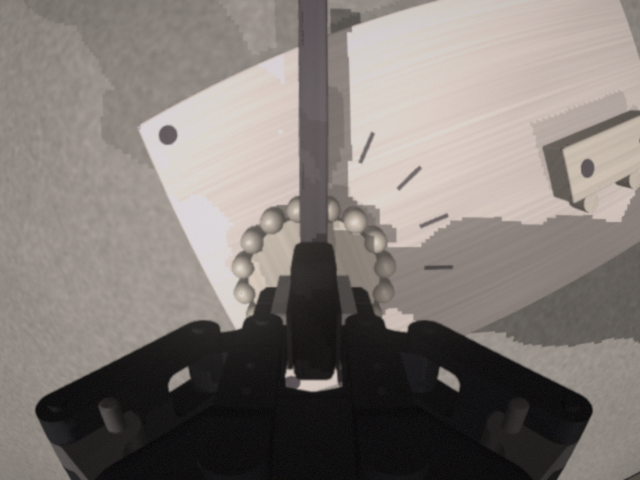

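Gripped (gap 14.4 mm; the nominal 16 mm less a little pad squeeze). I'll turn clockwise in two parts.

>>> apply_moves(moves=[[[0,0,0],5,0],[[0,0,0],10,0],[[0,0,0],15,0],[[0,0,0],20,0],[[0,0,0],25,0],[[0,0,0],30,0],[[0,0,0],35,0],[[0,0,0],40,0],[[0,0,0],45,0],[[0,0,0],45,0]])

```text
clock: 30.05
tcp_pos: [0.6186, -0.0369, 0.0256]
orientation: [-0.0, 0.931, 0.365, 0.001]
wrist_force: [0.0, 1.5, 5.0]
finger_gap: 0.0145
```

Run:
```python
from h import *
s=info();print(fixc(s))
c=cam('wrist');save(c,'w16.png')
```

```text
t 30.05 tcp [ 0.6186 -0.0369  0.0256] az 42.79 zt [ 0.001  0.001 -1.   ] F [0.  1.5 5. ] M [0.25 0.1  0.09] gap 0.0145 q6 0.63
[   0.5 -105.5]
```

View pics/w16.png

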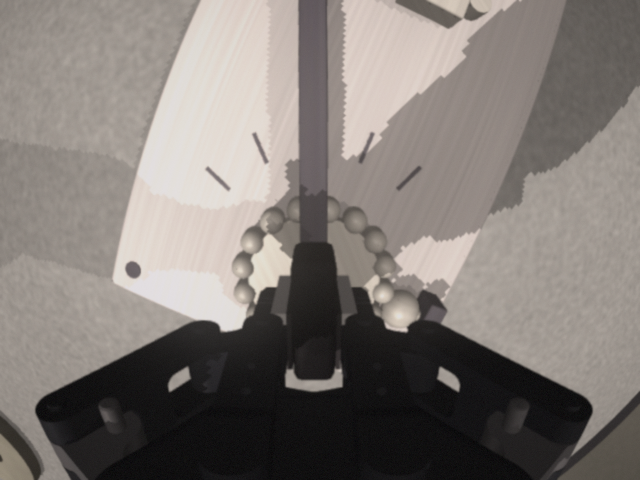

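The arm follows the jaws exactly and sits on the second mark. Now the last 22.5°.

>>> apply_moves(moves=[[[0,0,0],4,0],[[0,0,0],8,0],[[0,0,0],12,0],[[0,0,0],15,0],[[0,0,0],18,0],[[0,0,0],20,0],[[0,0,0],21.5,0],[[0,0,0],22.5,0],[[0,0,0],22.5,0],[[0,0,0],22.5,0]])

```text
clock: 31.35
tcp_pos: [0.6189, -0.0367, 0.0256]
orientation: [-0.0, 0.984, 0.176, 0.001]
wrist_force: [0.7, 3.1, 4.8]
finger_gap: 0.015
```

Run:
```python
from h import *
s=info();print(fixc(s))
c=cam('wrist');save(c,'w17.png');pickle.dump(c,open('w17.pkl','wb'))
c=cam('scene')
cv2.imwrite('pics/s17c.png',cv2.resize(cv2.cvtColor(c['pixels'],cv2.COLOR_RGB2BGR)[185:320,230:405],None,fx=4.4,fy=4.4,interpolation=cv2.INTER_CUBIC))
```

```text
t 31.35 tcp [ 0.6189 -0.0367  0.0256] az 20.32 zt [ 0.002  0.001 -1.   ] F [0.7 3.1 4.8] M [ 0.42 -0.1   0.13] gap 0.015 q6 1.03
[   0.9 -105.5]
```

View pics/w17.png

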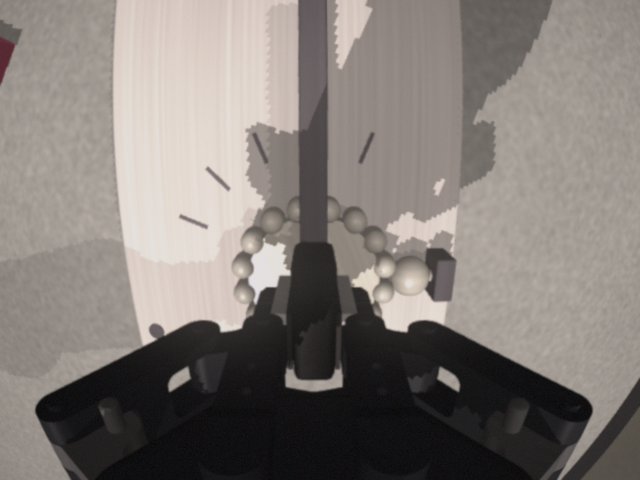

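View pics/s17c.png

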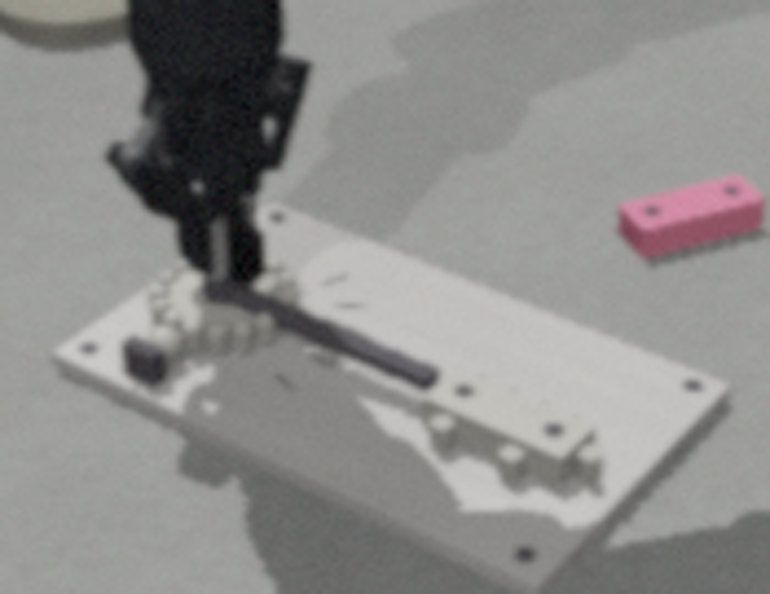

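The arm covers the third mark: two stops and rest are behind it and the fourth is clear ahead. Its tip meets the free end of the blank, and the blank still touches the dowels. Handing in.

Run:
```python
from h import *
info();print(env.hand_in())
```

```text
t 31.45 tcp [ 0.6189 -0.0367  0.0256] az 20.32 zt [ 0.002  0.001 -1.   ] F [1.4 2.6 6. ] M [ 0.43 -0.02  0.2 ] gap 0.0149 q6 1.03
the job is handed in; nothing more can be done
None
```

The blank is against its three dowels and the rotary stop is held at its third stop, with the gripper still on the wing. I handed the job in at 31.45 s; it gave no verdict.

**Registering the blank:** I pushed it against the side dowels, then the end dowel, then the side dowels again, all with shut fingers. My last measurement, with the stop still at rest, put it about 0.0 mm in x and 0.1 mm in y from its seat, square within about 0.002 rad.

**Turning the stop:** I gripped the wing at 80 N and turned it clockwise by 67.5°. The jaws ended at 20.3°, which is where the third stop should be. The arm covers the third mark, and the fourth is clear ahead.

**After turning:** I checked the blank only by eye in the scene image, where it still touched the dowels; I did not measure it again. The disc, jar and brush were never approached, but I did not measure them at the end.

**What went wrong on the way:**
- **Finger tips:** they sit about 18 mm behind the reported TCP, so my first push passed over the blank without touching it. I corrected the height for later moves.
- **Side gap:** after the end push the blank was about 2.3 mm off the side dowels. The second side push, at 23 N, closed that gap.

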